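# Hold the drive collar on the agitator shaft's flat

## Task

Pinch the upright shaft of the agitator stand across its flat, one finger on the flat, and turn it until the flat faces the hex-key guide. Then take the collar with the set-screw off the bench, slip it over the shaft with its screw on the flat, and finish holding it there in the gripper, level, with the screw in line with the guide and at its height, and without pressing hard against the shaft, so that a colleague can tighten the screw. Leave everything else where it is.

Things in the scene. Friction and masses are not known exactly. Their poses are not given: they have to be found in the camera images.
- stand: Agitator drive stand, fixed on the bench. Origin: on the shaft's axis at bench height; z up, y from the shaft towards the hex-key guide post. Base plate 120 mm (x) by 160 mm (y, from -50 to +110), 12 mm thick; round bearing on it, 56 mm across (72 mm at its foot), top 50 mm above the bench; the upright shaft stands out of it up to 120 mm. Guide post at y = 83 to 103 mm, 16 mm wide, 102 mm high; beyond it the hex key reaches to y = 135 mm
- guide (a point): inner end of the horizontal steel guide tube (14 mm across) on the guide post: 78 mm from the shaft's axis along the stand's y, 90 mm above the bench. The hex key in it points at the shaft's axis
- shaft (a joint): turn of the upright shaft about its axis, rad, counter-clockwise seen from above positive; 0 when the flat faces straight at the guide (stand's y). It turns both ways from -3.1 to 3.1, and stays where it is left (friction about 0.06 N m)
- shaft_top (a point): centre of the shaft's upper end, on its axis, 120 mm above the bench. The shaft is steel, 24 mm across, edges bevelled over the top 3 mm; from 70 mm above the bench up to its end one side is cut to a flat
- flat: the set-screw flat of the shaft. Origin: middle of the flat's face, 7 mm from the shaft's axis, 93.5 mm above the bench; y points straight out of the flat, z up. 19 mm wide, 47 mm high. Pinched square across the flat the shaft measures 19 mm (the middle of the pinch is then 2.5 mm from the axis, away from the flat); elsewhere up to 24 mm
- collar: loose aluminium shaft collar with a set-screw, lying flat on the bench at the start, about 0.15 kg. Origin: centre of its underside; z along its bore, y from the bore towards the screw's head. Outside 50 mm, bore 28 mm through, 30 mm high. The screw's head, 9 mm across, sticks out 9 mm at half height; its tip, 6 mm wide and 6 mm high, sticks 5 mm into the bore (to 9 mm from the bore's axis), so the collar passes down the shaft only with the screw on the flat side
- collar_center (a point): centre of the collar, on the bore's axis, 15 mm above its underside
- screw (a point): outer end of the screw's head, 34 mm from the bore's axis, 15 mm above the collar's underside
- spacer: plain aluminium ring lying flat, same body as the collar (50 mm outside, 28 mm bore, 30 mm high) but with no screw and nothing in its bore; leave alone. Origin: centre of its underside
- cup: grey mixing cup, 92 mm across the rim, 110 mm high; leave alone. Origin: centre of its underside
- toner: white bottle, 80 mm across, 200 mm high; leave alone. Origin: centre of its underside
- spraycan: metal can, 66 mm across, 190 mm high; leave alone. Origin: centre of its underside
- jar: small jar, 40 mm across, 45 mm high, between the collar and the stand; leave alone. Origin: centre of its underside
- wrench: spanner lying flat, 160 mm long; leave alone
- driver: screwdriver lying flat, 190 mm long; leave alone
There are look-alikes about, which are no part of the job. Leave any yellow look-alike of the stand alone.

How it is judged:
By the outcome, as a careful person would: the job done as asked, in the order asked, and still so for the second after the job is handed in, while the arm keeps its last pose, push and grip.
It also fails if it takes over 72 s, if anything falls off the work surface, if the arm or the gripper's body presses on something with over 40 N, if the wrist force passes 120 N, or if a joint passes its speed limit or range.

## Robot

A 7-joint arm with a two-finger parallel gripper is mounted at the origin on the work surface. World frame = base frame: x ahead of the robot, y to its left, z up, the work surface at z = 0. Lengths are in m, angles in rad, forces in N, time in s.
With the tool pointing down it reaches from about 0.4 to 0.875 m from the base axis. Payload 19.3 kg.
Tool frame: the origin (TCP) lies at the very end of the fingers, on their centre line; the grasp point (between the pads) lies 19 mm behind it; z points along the fingers, y is the line along which they close (so a half turn about z gives the same grasp; the last joint's range is limited). The gripper opens to 85 mm and grips with 20 to 120 N. Pads are 22 mm wide; open, the fingers measure 114 mm over their backs; the gripper's body (76 mm by 85 mm) begins 54 mm behind the grasp point. The pads swing forward as they close: fully open they stand 13 mm farther back than shut.
Start: joints at [1.076, 0.521, -0.036, 1.599, 0.021, 1.021, -0.113], TCP at [0.258, -0.569, 0.206] pointing down, gripper open.
Joint ranges: [-2.91, 2.91], [-0.3, 2.13], [-1.5, 1.42], [0.17, 2.43], [-1.26, 4.41], [0.16, 1.93], [-2.52, 2.52]. Speed limits (rad/s): [1.89, 1.89, 2.39, 2.39, 3.01, 3.01, 3.01].

## Interface

Orientations are given as [roll, pitch, yaw] about the fixed x, y, z axes, in that order (R = Rz(yaw) Ry(pitch) Rx(roll)).
In Python, from workcell import bot gives the robot as it stands.
- The arm moves only by the tool jog_arm, never from a script. Its argument "motion" is a list of rows, each a list of 5 numbers: the shift along the tool's x, y, z scaled (see below), then the turn about the tool's z scaled (see below), then the opening, from 0 (shut) to 1 (fully open). A call has 1 to 12 rows; each row shifts and turns the commanded pose from where the row before left it, along the tool's axes as they then stand; what a row does not reach is not made up. The controller multiplies each number of a shift by 30 mm and each number of a turn by 0.08 rad. A row lasts 1/10 s, in which the tool goes at most 50 mm and 8.59 degrees, less where a joint would pass 70% of its speed; a pose out of reach is approached as far as the arm can. A call with a number of a shift or a turn outside -1 to 1 is refused whole. A call with a gripper value outside its range is refused whole. The fingers move at their own pace and stop on an object; "newtons" is the grip in N (left out, the last holds). Time passes only in rows, so rows that do not move let the fingers close. It gives the time, the measured TCP pose, the force, the opening and the grip force at its end, in the units of the state.
- bot.observe(): the state, without advancing time (a new reading comes with each control period).
- bot.grab_frame(name): name is "side" or "top"; returns a dict with "pixels" (480x640x3 uint8, red, green, blue), "fovy" (degrees; the focal length in pixels is half the picture's height over the tangent of half this angle, whatever the lens; pixels are square), "cx", "cy" (the principal point, pixels), "rvec" (rotation vector, rad) and "tvec" (3), from world to camera coordinates, as OpenCV has them. Camera axes: x right, y down, z forward; pixel columns grow to the right and rows downward; lengths in m; the calibration is good to about 2 mm. A picture is of the moment at which its call begins. There is no depth.
- bot.job_done(): hands the job in; it is judged then, once.
The state is a dict: "clock": time; "qpos": joint angles; "qd": joint speeds; "joint_efforts": joint torques, N m; "position": TCP position; "tool_rot": TCP orientation; "force": force on the tool from outside, world axes, zero at the start; "moment": the same for the moment, N m; "grip_width": finger opening in m; "finger_force": force on a finger pad.
Only numpy, scipy, OpenCV 4.12 (cv2) and the standard library are available. Lean on these libraries where they do the work, as an engineer would, in place of code of your own. Each camera call takes 0.05 s, during which the arm holds its last target. There are 200 camera calls.

## Working session

There is one attempt and no reset: what is moved stays moved. The work goes in short steps, Python scripts to look and compute and a tool call to move; the robot and the scene stay as the last step left them, time stands still between calls to the robot, and variables do not carry over. Pictures are saved under pics/ and viewed, at most 10 in all, crops included, and the job is handed in when it is done.

Besides the shell and the picture viewer there is one more tool, called after "Emit:" as a command line: name --pt "numbers of a row" for each row, then --argument value for the rest. jog_arm: Moves the arm, as the interface text tells. Shifts and turns lie within -1 to 1; 1 stands for 30 mm of shift or 0.08 rad of turn. Its arguments: {"type":"object","properties":{"motion":{"type":"array","items":{"type":"array","items":{"type":"number"}}},"newtons":{"type":"number"}},"required":["motion"]}

```bash
mkdir -p pics; ls; python3 - <<'E'
from workcell import bot
import cv2,json
for n in("side","top"):
    f=bot.grab_frame(n); cv2.imwrite(f"pics/{n}0.png",f["pixels"][:,:,::-1])
    print(n,f["fovy"],f["cx"],f["cy"],f["rvec"],f["tvec"],[k for k in f])
print(bot.observe())
E
```

```text
pics
side 44.84237489130808 319.7650451471919 241.61980483496234 [ 0.4185301  -2.57379722  1.48863312] [0.52617865 0.16728888 1.0162597 ] ['pixels', 'fovy', 'cx', 'cy', 'rvec', 'tvec']
top 50.12209292537185 318.5002148611718 241.6687548072612 [ 2.16702482 -2.16111164  0.18309723] [0.03793327 0.55401433 1.00680232] ['pixels', 'fovy', 'cx', 'cy', 'rvec', 'tvec']
{'clock': 0.1, 'qpos': array([ 1.07580222,  0.52193277, -0.03635097,  1.59995162,  0.02118864,
        1.02110225, -0.11284415]), 'qd': array([-0.00034722, -0.00053129,  0.00150787, -0.00024885,  0.00023178,
        0.00061897,  0.00114645]), 'joint_efforts': array([ 5.38231383e-03, -9.28501296e+01,  1.98555976e+00, -3.70533836e+01,
        1.83613779e-02,  5.36530861e-03, -1.28978404e-04]), 'position': array([ 0.2574306 , -0.5691596 ,  0.20579629]), 'tool_rot': array([-3.14058421e+00,  4.95412970e-05,  4.24753477e-01]), 'force': array([ 0.35819775, -0.22872399,  0.50042805]), 'moment': array([0.04333544, 0.07557508, 0.01792157]), 'finger_force': 0.0, 'grip_width': 0.08562325912882184}
```

View pics/side0.png

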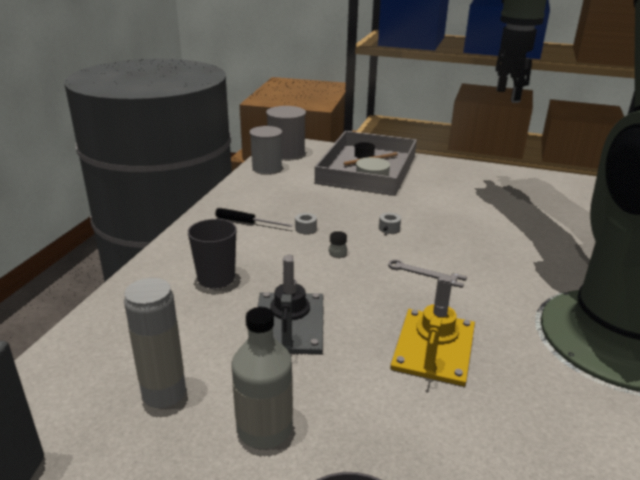

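View pics/top0.png

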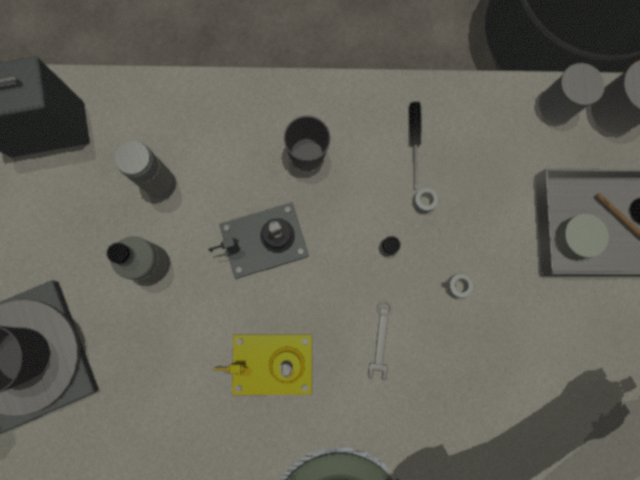

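The side view shows the grey stand (shaft about (289,270)), the yellow look-alike (440,300), and two rings at (306,223) and (390,222). In the top view the grey stand's shaft is about (277,230), with the guide towards (225,247). Ring (426,200) looks plain, and ring (460,286) has a nub at (445,284), so it should be the collar. I'll confirm in an enlarged crop.

```bash
cat > h.py <<'E'
import numpy as np,cv2
from workcell import bot
class Cam:
    def __init__(s,n):
        s.f=bot.grab_frame(n); s.im=s.f["pixels"][:,:,::-1].copy()
        F=240/np.tan(np.radians(s.f["fovy"]/2)); s.K=np.array([[F,0,s.f["cx"]],[0,F,s.f["cy"]],[0,0,1]])
        s.r=np.array(s.f["rvec"],float); s.t=np.array(s.f["tvec"],float); s.R=cv2.Rodrigues(s.r)[0]; s.c=-s.R.T@s.t
    def px(s,P): return cv2.projectPoints(np.atleast_2d(np.array(P,float)),s.r,s.t,s.K,None)[0][:,0]
    def at(s,uv,z):
        d=s.R.T@np.linalg.inv(s.K)@np.array([uv[0],uv[1],1.]); return s.c+d*(z-s.c[2])/d[2]
    def crop(s,x,y,w,h,k): return cv2.resize(s.im[y:y+h,x:x+w],None,fx=k,fy=k,interpolation=cv2.INTER_CUBIC)
E
python3 - <<'E'
from h import *
t=Cam("top");s=Cam("side")
print(t.c,s.c)
a=np.hstack([t.crop(205,200,110,80,3.6363636),t.crop(400,180,110,80,3.6363636)[:, :]])
b=np.hstack([s.crop(250,245,80,60,5),s.crop(350,195,80,60,5)])
a=cv2.resize(a,(800,290));b=cv2.resize(b,(800,300))
m=np.vstack([a,b]); m=np.clip(m*1.6,0,255).astype('uint8'); cv2.imwrite("pics/m1.png",m)
for n,uv,z in[("shaft",(275,229),.12),("collar",(460,286),.03),("guidepost",(231,246),.1)]: print(n,t.at(uv,z))
E
```

```text
[0.4102047  0.07145233 1.07175016] [0.26857904 0.92228121 0.6441242 ]
shaft [0.56604573 0.12358873 0.12      ]
collar [ 0.46494154 -0.25011067  0.03      ]
guidepost [0.53612619 0.20770354 0.1       ]
```

View pics/m1.png

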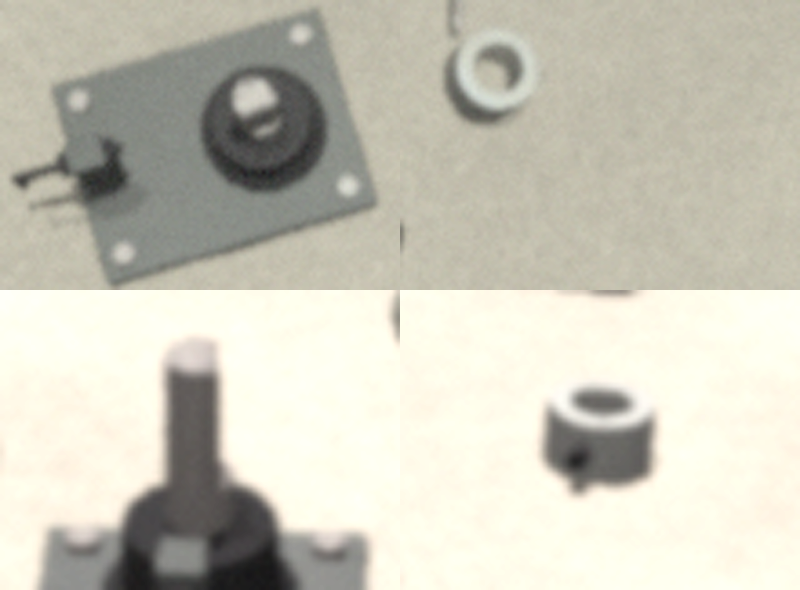

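In the crops the collar (top-view ring (460,286); nub in the side view at (385,228)) has the dark screw head. The other ring (426,200) is plain, so it is the spacer. The grey stand at (277,230) is the real one. A bright ledge at crop (265,125) shows the flat facing down-right of the shaft top in the top image.

```bash
python3 - <<'E'
from h import *
t=Cam("top");s=Cam("side")
hsv=cv2.cvtColor(t.im,cv2.COLOR_BGR2HSV)
x0,y0,w,h=205,195,115,90
sub=t.im[y0:y0+h,x0:x0+w].astype(int)
print("plate col",t.im[260,250],"bench",t.im[285,250],t.im[200,250])
# plate: bench is warm (R-B large), plate neutral/dark
m=((sub[:,:,2]-sub[:,:,0])<8).astype('uint8')*255
m=cv2.morphologyEx(m,cv2.MORPH_OPEN,np.ones((9,9)))
c=max(cv2.findContours(m,0,1)[0],key=cv2.contourArea)
r=cv2.minAreaRect(c); box=cv2.boxPoints(r)+[x0,y0]
W=np.array([t.at(p,.012) for p in box]); print(box.round(1).tolist()); print(W.round(4).tolist())
print("sides",[np.linalg.norm(W[i]-W[i-1]).round(4) for i in range(4)])
cen=W.mean(0)
# long axis dir toward guide (increasing world y)
e=[W[i]-W[i-1] for i in range(4)]; L=max(e[0:2],key=np.linalg.norm); L=L/np.linalg.norm(L); L*=np.sign(L[1])
o=cen-0.03*L; print("origin",o,"guide dir deg",np.degrees(np.arctan2(L[1],L[0])))
# bright blobs
g=t.im.max(2); b=(g[200:265,250:310]>135).astype('uint8')
n,lab,st,ce=cv2.connectedComponentsWithStats(b)
for i in range(1,n): print("bright",st[i].tolist(),(ce[i]+[250,200]).round(1))
print(g[218:250,262:292])
E
```

```text
plate col [86 91 89] bench [109 119 121] [108 118 121]
[[215.7, 224.7], [291.6, 201.0], [308.9, 256.2], [233.0, 279.9]]
[[0.5921, 0.2528, 0.012], [0.6437, 0.0953, 0.012], [0.5269, 0.0586, 0.012], [0.4773, 0.2143, 0.012]]
sides [np.float64(0.1211), np.float64(0.1657), np.float64(0.1224), np.float64(0.1634)]
origin [0.56930693 0.12674179 0.012     ] guide dir deg 108.13955856610232
bright [50, 51, 2, 1, 2] [300.5 251. ]
[[ 86  88  88  88  89  86  87  88  86  80  78  72  70  70  68  68  68  69
   70  74  76  81  85  87  88  86  90  89  89  89]
 [ 89  90  88  88  88  85  83  78  72  71  64  58  60  60  57  58  57  56
   59  58  62  67  79  83  84  86  90  87  88  89]
 [ 90  90  88  87  86  82  70  66  59  60  64  66  62  64  62  60  55  54
   56  55  54  55  63  68  75  82  86  87  89  88]
 [ 90  88  89  86  82  71  61  59  63  73  78  82  87  87  85  77  67  56
   54  53  51  53  57  55  59  71  80  86  85  92]
 [ 89  88  84  82  69  59  53  63  80  91  98  99 108 112 114 103  84  69
   58  55  53  51  55  52  52  56  67  78  84  87]
 [ 88  84  77  68  57  55  58  75  98 110 112 116 120
[... 2622 characters left out ...]
 52  52  50  50  51  53
   53  50  44  40  38  32  32  39  37  43  41  50]
 [ 80  64  51  41  34  34  30  30  32  32  45  45  46  47  49  48  47  49
   48  42  34  33  27  34  33  37  43  40  45  61]
 [ 84  76  59  49  39  38  34  26  26  31  33  31  39  37  37  41  38  39
   37  29  26  31  36  33  39  43  43  46  54  72]
 [ 86  82  73  61  47  44  35  35  29  30  31  23  27  27  26  30  28  30
   25  31  32  32  36  40  45  39  45  57  71  82]
 [ 88  88  83  72  59  49  42  36  37  35  34  33  29  29  28  29  29  29
   33  34  35  33  40  45  43  49  57  70  84  89]
 [ 87  86  84  81  75  59  46  44  42  39  38  33  32  33  34  34  29  37
   32  38  38  42  42  47  53  59  71  82  87  90]]
```

```bash
python3 - <<'E'
from h import *
from scipy.optimize import least_squares
t=Cam("top");s=Cam("side")
g=t.im.max(2).astype(np.float32)
def sub(g,x0,y0,w,h,k=8):
    M=np.float32([[1/k,0,x0],[0,1/k,y0]])
    return cv2.warpAffine(g,M,(w*k,h*k),flags=cv2.INTER_CUBIC|cv2.WARP_INVERSE_MAP),k
def blobs(g,x0,y0,w,h,th,sgn=1):
    G,k=sub(g,x0,y0,w,h); m=((G>th) if sgn>0 else (G<th)).astype('uint8')
    cs=sorted(cv2.findContours(m,0,1)[0],key=cv2.contourArea)[::-1]
    return [c[:,0]/k+[x0,y0] for c in cs]
# bolts
B=[]
for u,v in[(287.5,209.3),(226.5,227.5),(238.8,269.3),(300.4,251.2)]:
    c=blobs(g,int(u)-6,int(v)-6,13,13,105)[0]; 
    mo=cv2.moments((c*8).astype(np.float32)); p=np.array([mo['m10'],mo['m01']])/mo['m00']/8
    B.append(t.at(p,.014)); print("bolt",p.round(2),B[-1].round(4))
B=np.array(B); print([np.linalg.norm(B[i]-B[i-1]).round(4) for i in range(4)])
L=(B[1]-B[0])+(B[2]-B[3]); L/=np.linalg.norm(L); print("dir",np.degrees(np.arctan2(L[1],L[0])),"origin",B.mean(0)-.03*L)
# shaft top
c=blobs(g,264,216,22,22,95)[0]; P=np.array([t.at(p,.12)[:2] for p in c])
hull=cv2.minAreaRect((P*1e4).astype(np.float32)); print("shaft minrect mm",hull)
# chord direction vs circle
f=lambda q:np.minimum(np.abs(np.hypot(*(P-q[:2]).T)-.012),np.abs((P-q[:2])@[np.cos(q[2]),np.sin(q[2])]-.007))
r=least_squares(f,[.566,.124,np.radians(204)],x_scale=[.001,.001,.05],loss='soft_l1',f_scale=.0005)
print("top fit",r.x[:2],np.degrees(r.x[2]),np.sqrt(np.mean(f(r.x)**2)))
c=blobs(g,270,230,16,12,68)[0]; print("ledge",len(c)); Q=cv2.minAreaRect(np.array([t.at(p,.07)[:2]*1e4 for p in c]).astype(np.float32)); print(Q)
# side: shaft axis from shaft mid-line
gs=s.im.max(2).astype(np.float32)
mid=[]
for v in range(266,286,3):
    row=gs[v,278:302]; print(v,row.astype(int)) if v in(266,281) else 0
# collar
n=sub(g,440,268,40,36); 
print(g[270:302:1,440:478].astype(int))
E
```

```text
bolt [287.18 208.93] [0.6262 0.1044 0.014 ]
bolt [226.02 227.08] [0.5869 0.231  0.014 ]
bolt [238.47 269.32] [0.499  0.2033 0.014 ]
bolt [300.24 250.74] [0.538  0.0766 0.014 ]
[np.float64(0.0924), np.float64(0.1325), np.float64(0.0921), np.float64(0.1326)]
dir 107.18003591009729 origin [0.57137312 0.12518209 0.014     ]
shaft minrect mm ((5721.1357421875, 1256.302734375), (167.38177490234375, 215.3983154296875), 21.509422302246094)
top fit [0.56940488 0.12437076] 546.3463403190759 0.0015265513078733535
ledge 128
((5615.89794921875, 1204.4921875), (63.93794631958008, 145.8760986328125), 21.387739181518555)
266 [167 169 169 163 144 107  72  61  61  60  61  60  59  60  66 100 142 163
 170 170 169 169 168 171]
281 [163 162 161 154 135  97  69  58  59  59  59  60  56  55  53  65  87 113
 136 154 163 168 168 169]
[[121 122 121 ... 124 123 122]
 [125 124 122 ... 124 124 122]
 [122 124 122 ... 125 125 127]
 ...
 [124 124 123 ... 122 122 122]
 [123 123 123 ... 121 121 123]
 [124 121 125 ... 123 122 120]]
```

```bash
cat >> h.py <<'E'
def plan(goal,psi,n,open_,turn_total=None):
    """rows from the present pose to goal (world) with yaw psi in n rows, rounded"""
    o=bot.observe(); p=o["position"].copy(); y=o["tool_rot"][2]
    d=(psi-y+np.pi)%(2*np.pi)-np.pi if turn_total is None else turn_total
    st=(np.array(goal)-p)/n; rows=[]
    for i in range(n):
        R=np.array([[np.cos(y),np.sin(y),0],[np.sin(y),-np.cos(y),0],[0,0,-1.]])
        rows.append([*np.round(R.T@((np.array(goal)-p)/(n-i))/.03,2),float(np.round(-d/n/.08,2)),open_])
        p=p+R@np.array(rows[-1][:3])*.03; y-=rows[-1][3]*.08
    print([[float(v) for v in r] for r in rows])
E
python3 - <<'E'
from h import *
plan([.5728,.1256,.2],1.946,27,1)
t=Cam("top");g=t.im.max(2).astype(np.float32)
k=8;M=np.float32([[1/k,0,438],[0,1/k,266]])
G=cv2.warpAffine(g,M,(44*k,40*k),flags=cv2.INTER_CUBIC|cv2.WARP_INVERSE_MAP)
for th in(140,150,160):
    c=max(cv2.findContours((G>th).astype('uint8'),0,1)[0],key=cv2.contourArea)
    P=np.array([t.at(p[0]/k+[438,266],.03)[:2] for p in c]); (x,y),r=cv2.minEnclosingCircle((P*1e3).astype(np.float32)); print(th,x,y,r,g.max())
cv2.imwrite("pics/col.png",np.clip(cv2.resize(t.crop(438,266,44,40,12),None,fx=1,fy=1)*1.6,0,255).astype('uint8'))
E
```

```text
[[0.71, -0.62, 0.01, -0.7, 1.0], [0.74, -0.58, 0.01, -0.7, 1.0], [0.77, -0.54, 0.01, -0.7, 1.0], [0.8, -0.49, 0.01, -0.7, 1.0], [0.83, -0.45, 0.01, -0.7, 1.0], [0.85, -0.4, 0.01, -0.7, 1.0], [0.87, -0.35, 0.01, -0.7, 1.0], [0.89, -0.3, 0.01, -0.7, 1.0], [0.91, -0.25, 0.01, -0.7, 1.0], [0.92, -0.2, 0.01, -0.7, 1.0], [0.93, -0.15, 0.01, -0.7, 1.0], [0.94, -0.1, 0.01, -0.7, 1.0], [0.94, -0.05, 0.01, -0.7, 1.0], [0.94, 0.01, 0.01, -0.7, 1.0], [0.94, 0.06, 0.01, -0.7, 1.0], [0.94, 0.11, 0.0, -0.7, 1.0], [0.93, 0.16, 0.01, -0.7, 1.0], [0.92, 0.22, 0.0, -0.7, 1.0], [0.9, 0.27, 0.01, -0.7, 1.0], [0.89, 0.32, 0.0, -0.7, 1.0], [0.87, 0.37, 0.01, -0.7, 1.0], [0.85, 0.41, 0.0, -0.7, 1.0], [0.82, 0.46, 0.01, -0.7, 1.0], [0.8, 0.51, 0.0, -0.7, 1.0], [0.76, 0.55, 0.01, -0.7, 1.0], [0.73, 0.59, 0.0, -0.7, 1.0], [0.7, 0.63, 0.01, -0.7, 1.0]]
140 454.4470520019531 -238.9507293701172 1.313294768333435 141.0Traceback (most recent call last):
  File "<stdin>", line 7, in <module>
ValueError: max() iterable argument is empty
```

Emit:
jog_arm --pt "0.71 -0.62 0.01 -0.7 1" --pt "0.74 -0.58 0.01 -0.7 1" --pt "0.77 -0.54 0.01 -0.7 1" --pt "0.8 -0.49 0.01 -0.7 1" --pt "0.83 -0.45 0.01 -0.7 1" --pt "0.85 -0.4 0.01 -0.7 1" --pt "0.87 -0.35 0.01 -0.7 1" --pt "0.89 -0.3 0.01 -0.7 1" --pt "0.91 -0.25 0.01 -0.7 1" --pt "0.92 -0.2 0.01 -0.7 1" --pt "0.93 -0.15 0.01 -0.7 1" --pt "0.94 -0.1 0.01 -0.7 1"

```text
clock: 1.65
position: [0.3982, -0.26, 0.2029]
tool_rot: [3.141, 0.0, 1.099]
force: [-0.7, -0.1, -0.8]
grip_width: 0.0853
finger_force: 0.0
```

Emit:
jog_arm --pt "0.94 -0.05 0 -0.7 1" --pt "0.94 0.01 0 -0.7 1" --pt "0.94 0.06 0 -0.7 1" --pt "0.94 0.11 0 -0.7 1" --pt "0.93 0.16 0 -0.7 1" --pt "0.92 0.22 0 -0.7 1" --pt "0.9 0.27 0 -0.7 1" --pt "0.89 0.32 0 -0.7 1" --pt "0.87 0.37 0 -0.7 1" --pt "0.85 0.41 0 -0.7 1" --pt "0.82 0.46 0 -0.7 1" --pt "0.8 0.51 0 -0.7 1"

```text
clock: 2.85
position: [0.5383, 0.0494, 0.2028]
tool_rot: [3.141, 0.0, 1.771]
force: [-0.1, -0.7, 0.8]
grip_width: 0.0856
finger_force: 0.0
```

```bash
python3 - <<'E'
from h import *
plan([.5728,.1256,.18],1.946,5,0.6)
t=Cam("top");w=t.im[266:306,438:482].astype(int)
print((w[:,:,2]-w[:,:,0])[::2,::2]); 
cv2.imwrite("pics/col.png",np.clip(t.crop(438,266,44,40,12)*1.6,0,255).astype('uint8'))
E
```

```text
[[0.45, 0.33, 0.15, -0.44, 0.6], [0.44, 0.34, 0.15, -0.44, 0.6], [0.43, 0.36, 0.15, -0.44, 0.6], [0.42, 0.37, 0.15, -0.44, 0.6], [0.4, 0.38, 0.16, -0.44, 0.6]]
[[ 7  6  7 11  9  7  8 12 12 14 16 15 15 16 16 15 14 16 15 15 14 16]
 [11  8  9  9  8  7 10  9 11 13 15 16 15 14 17 15 16 16 14 14 15 16]
 [ 8  8 10  9  8  9  8 10  8 10 14 14 14 17 16 16 16 16 17 14 15 16]
 [ 7  9  9  8  7  9  7  7  6  9 13 13 14 14 16 15 17 16 17 14 16 15]
 [ 7  8  7  8  8  8  7 10  9  9  9  8  8  9 12 13 14 16 15 17 17 15]
 [ 8  8  8 11  8  8 11  9  9  8  7  8  5  7  8 11 12 16 16 15 17 16]
 [ 7  8  9  9  9  8  7 11  8  8  6  6  5  6  6  7  8 15 16 16 16 15]
 [ 9  9 10  9 10  9  7  7  6  9  8  8  7  8  4  5  7 12 15 17 15 16]
 [10  7  7  7  8  9  6  9  9  8  9  7  8  6  6  4  4 10 14 15 16 16]
 [ 6  9  9  8  8  9  7  8  8  6  8  8  7  8  6  2  5  7 15 16 17 15]
 [ 7  8  9  9  9  9  7  8  8  9  9  6  6  7  7  4  5  9 14 17 16 15]
 [ 8  8  8  8 10  7  9  8  9  7  8  7  7  7  7  7  6  8 14 16 16 16]
 [ 7  9  9  7  6  7  9  9  8  8  6  7  8  9  5  8  7 11 14 16 15 16]
 [ 9  9  7  7  7  9  8  7  7  8  7  7  8  8  8  7  7  8 13 15 16 16]
 [ 8  7  9  8  9  8  6  8  8  9  9  9  7  8  9  7  7  9  9 15 16 16]
 [ 7  8  8  7  8  8  8  7  6  7  8  8  7  7  7  8  7  8  7 12 14 15]
 [ 8  7 10  8  9  7  9  7  7  8  7  7 10  9  7  7  5  7  6  8 12 14]
 [ 8 10  9 10  7  6  9  6  7  9  8  6  7  8  7  7  7  8  7  7  7 12]
 [ 8  9  7 10  9  9  6 11  9  7  7  8  8  8  8  8  8  8  5  6  6 11]
 [ 7  8 10  8  9  8  8  9  8  8  8  8  8  9  9  8  8  7  9  8  8  7]]
```

View pics/col.png

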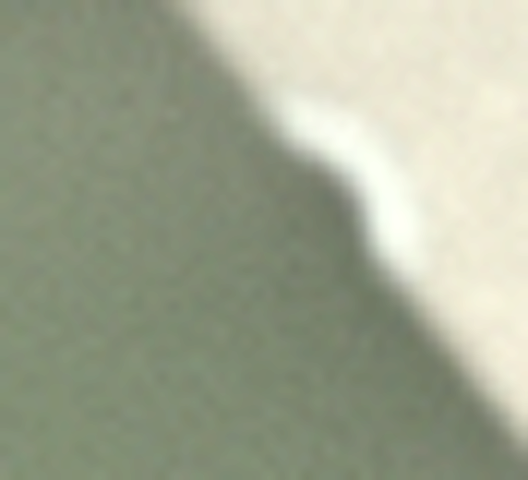

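The arm covers most of the collar here, so I'll measure the collar from the first saved picture. Next I line up over the shaft and go down to flat height: the tip goes to z ≈ 0.076.

Emit:
jog_arm --pt "0.45 0.33 0.15 -0.44 0.6" --pt "0.44 0.34 0.15 -0.44 0.6" --pt "0.43 0.36 0.15 -0.44 0.6" --pt "0.42 0.37 0.15 -0.44 0.6" --pt "0.4 0.38 0.16 -0.44 0.6" --pt "0 0 0 0 0.6" --pt "0 0 0 0 0.6" --newtons 30

```text
clock: 3.6
position: [0.5724, 0.1249, 0.1795]
tool_rot: [-3.141, -0.0, 1.946]
force: [0.3, -1.6, 0.3]
grip_width: 0.0511
finger_force: 0.0
```

```bash
python3 - <<'E'
from h import *
o=bot.observe(); print(o["position"],o["tool_rot"],o["grip_width"])
plan([.5728,.1256,.076],1.946,6,0.6)
t=Cam("top"); im=cv2.imread("pics/top0.png"); t.im=im
g=im.max(2).astype(np.float32); wb=(im[:,:,2].astype(int)-im[:,:,0]).astype(np.float32)
k=8;x0,y0=436,266;M=np.float32([[1/k,0,x0],[0,1/k,y0]])
up=lambda a:cv2.warpAffine(a,M,(46*k,40*k),flags=cv2.INTER_CUBIC|cv2.WARP_INVERSE_MAP)
R=cv2.GaussianBlur(up(wb),(0,0),6)
m=(R<7).astype('uint8'); cs=sorted(cv2.findContours(m,0,1)[0],key=cv2.contourArea)[::-1]
print("neutral mask",[cv2.contourArea(c)/64 for c in cs[:4]])
np.set_printoptions(linewidth=250)
print(wb[270:304,438:476].astype(int)[::2]); print(g[270:304,438:476].astype(int))
cv2.imwrite("pics/col2.png",np.clip(t.crop(436,266,46,40,12)*1.6,0,255).astype('uint8'))
E
```

```text
[0.57237528 0.12493745 0.17949083] [-3.14094563e+00 -1.89769083e-04  1.94554616e+00] 0.051077442967327844
[[0.0, 0.0, 0.57, -0.0, 0.6], [0.0, 0.0, 0.58, -0.0, 0.6], [0.0, 0.01, 0.57, -0.0, 0.6], [0.01, 0.0, 0.58, -0.0, 0.6], [0.0, 0.01, 0.57, -0.0, 0.6], [0.01, 0.0, 0.58, -0.0, 0.6]]
neutral mask [472.375]
[[14 13 13 12 13 14 14 13 12 12 13 13 14 14 12 13 14 12 14 13 13 13 14 13 14 14 13 13 14 13 12 13 13 12 13 12 13 13]
 [14 12 12 13 13 11 12 12 14 14 13 13 14 15 13 13 13 13 14 11 13 12 13 12 10 12 13 13 15 13 13 13 14 12 13 12 15 13]
 [13 12 13 11 11 13 11 14 13 13 14 12 14 11 12 12 10  8  9  7  9  7  8  8  8  7  8 10  9 10 13 12 11 11 13 12 13 14]
 [12 13 13 13 13 15 12 13 10 12 13 11 11  8  8  7  6  5  3  3  8  7  6  6  8  5  6  7  6  9 10 10 12 13 13 12 12 15]
 [12 12 12 12 12 13 13 14 12 12 10  9  5  7  3  4  4  4  5  5  5  6  4  5  4  6  5  5  5  5  7  7  8  8 13 15 13 13]
 [13 14 12 13 12 13 12 12 10  9  7  7  4  2  4  5  5  4  7  8 10  9  8  5  6  6  4  5  4  2  5  6  6  7 10 12 13 14]
 [13 12 12 11 11 11  8  6  8  8  6  5  3  2  4  5  6  7 12 13 13 14 10 11  8  8  5  7  4  
[... 689 characters left out ...]
 6  6  5  5  7  7  9 12 12 14 13 12 13]
 [13 13 13 12 15 14 12 13 13 11 13  9 10  9  3  5  6  6  3  4  4  4  5  3  6  5  7  7  8  9 10 14 13 13 14 12 13 13]
 [14 12 14 13 14 13 15 14 12 14 12 11 12 12 12  9  9  9 10  9  9 10 10  9 10 10 11 11 13 13 13 14 15 12 14 13 13 14]
 [14 12 13 13 12 13 13 12 12 15 14 12 14 14 13 14 14 12 12 13 13 12 14 11 12 12 12 13 13 12 14 11 12 14 12 13 11 13]
 [12 11 11 13 13 11 14 13 13 13 13 13 14 14 12 12 13 12 14 13 13 13 13 12 13 15 13 13 13 14 13 12 13 13 11 12 15 13]]
[[124 122 123 ... 123 123 120]
 [121 122 121 ... 124 123 123]
 [121 120 123 ... 122 124 125]
 ...
 [123 123 121 ... 121 120 121]
 [121 121 121 ... 121 125 120]
 [124 123 120 ... 123 123 123]]
```

View pics/col2.png

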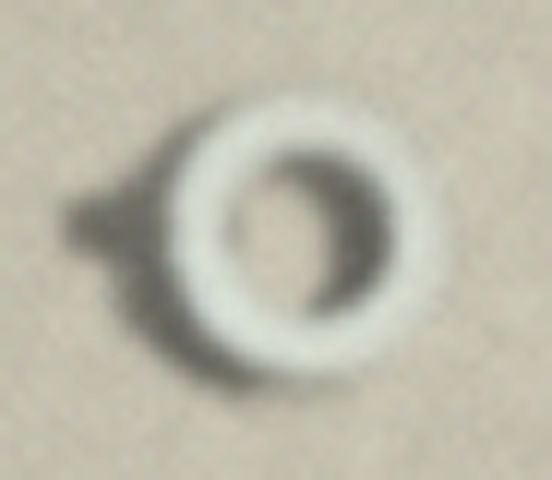

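The collar picture shows the ring centred about (461.1,285.3) px, with the dark screw head to the left about (443,284) px. I now descend over the shaft.

Emit:
jog_arm --pt "0 0 0.57 0 0.6" --pt "0 0 0.58 0 0.6" --pt "0 0.01 0.57 0 0.6" --pt "0.01 0 0.58 0 0.6" --pt "0 0.01 0.57 0 0.6" --pt "0.01 0 0.58 0 0.6" --pt "0 0 0 0 0.6"

```text
clock: 4.35
position: [0.5718, 0.1243, 0.0749]
tool_rot: [-3.139, 0.0, 1.944]
force: [0.0, -0.1, 0.3]
grip_width: 0.0513
finger_force: 0.0
```

```bash
python3 - <<'E'
from h import *
t=Cam("top");s=Cam("side")
q=lambda x,y:((x+.5)/12-.5+436,(y+.5)/12-.5+266)
im=cv2.imread("pics/top0.png");R=cv2.GaussianBlur((im[:,:,2].astype(int)-im[:,:,0]).astype(np.float32),(0,0),.7)
# top face bright: outer edges by brightness+neutrality
g=im.max(2).astype(np.float32)
m=((R<8.5)&(g>118)).astype('uint8')[268:304,446:478]
c=max(cv2.findContours(m,0,1)[0],key=cv2.contourArea);P=np.array([t.at(p[0]+[446,268],.03)[:2] for p in c])
print("ring mm",cv2.minEnclosingCircle((P*1e3).astype(np.float32)),cv2.fitEllipse((P*1e3).astype(np.float32)))
C=t.at(q(307,237),.03); print("C",C,"r",[np.linalg.norm(t.at(q(*p),.03)-C).round(4) for p in[(168,237),(447,237),(307,95),(307,378)]])
for p in[(90,222),(85,215)]:
    h=t.at(q(*p),.015); d=h-C; print("head top",h,np.linalg.norm(d[:2]),np.degrees(np.arctan2(d[1],d[0])))
im=cv2.imread("pics/side0.png"); g=im.max(2); print(g[208:238,376:404])
for uv in[(385.4,229)]:
    h=s.at(uv,.015);d=h-C; print("head side",h,np.linalg.norm(d[:2]),np.degrees(np.arctan2(d[1],d[0])))
for a in(85,90,95,100,105):
    S=[C[0]+.034*np.cos(np.radians(a)),C[1]+.034*np.sin(np.radians(a)),.015]; print(a,t.px(S),s.px(S))
print("side of C",s.px([C[0],C[1],.03]),s.px([C[0],C[1],0]))
E
```

```text
ring mm ((467.048095703125, -253.25875854492188), 23.950395584106445) ((467.11993408203125, -253.315185546875), (44.30562210083008, 45.647430419921875), 97.30085754394531)
C [ 0.46639105 -0.25248532  0.03      ] r [np.float64(0.0239), np.float64(0.0241), np.float64(0.0242), np.float64(0.0239)]
head top [ 0.46969955 -0.21944154  0.015     ] 0.033208996977739956 84.28232683121493
head top [ 0.47090404 -0.21861116  0.015     ] 0.034173471300525005 82.41128008412305
[[166 166 166 166 166 165 166 166 164 165 166 165 167 167 168 167 167 165
  167 168 167 168 167 166 165 165 165 165]
 [165 164 166 166 166 165 166 165 166 165 166 165 167 168 168 166 166 166
  167 168 168 169 167 166 167 164 166 166]
 [165 165 166 166 166 167 165 165 166 165 165 166 166 165 165 165 167 167
  167 168 169 169 168 168 167 167 166 166]
 [165 166 166 165 167 166 166 166 164 164 164 165 164 165 164 164 166 166
  167 167 168 168 168 169 167 166 166 168]
 [163 165 164 166 166 166 165 164 163 162 162 160 162 162 162 162 164 165
  164 164 166 167 168 168 168 168 167 168]
 [165 166 166 165 166 166 164 162 161 158 155 15
[... 2648 characters left out ...]
 168 167 167 166 166 166 160 153 147 148 156 163 164 167 167 166 166
  167 166 166 166 167 168 168 167 167 166]
 [167 167 167 167 167 168 168 165 164 162 162 165 165 166 166 166 168 167
  166 166 167 167 167 167 167 167 167 167]]
head side [ 0.46847004 -0.21923747  0.015     ] 0.03331278478942147 86.421952804896
85 [[442.65114912 284.20769107]] [[384.95590594 229.06137718]]
90 [[442.63594537 285.64128737]] [[386.23472683 229.30293417]]
95 [[442.74475119 287.076262  ]] [[387.53942928 229.4924686 ]]
100 [[442.9768762  288.50165105]] [[388.85946904 229.62836541]]
105 [[443.33068115 289.90653962]] [[390.18414395 229.70946802]]
side of C [[389.88828086 216.79266276]] [[388.86029804 228.29934801]]
```

Collar: centre (0.4665, −0.2526), screw pointing about 85°, reach and size consistent. I'll pinch the shaft.

Emit:
jog_arm --pt "0.03 0.05 0 0 0.3" --pt "0 0 0 0 0.1" --pt "0 0 0 0 0" --pt "0 0 0 0 0" --pt "0 0 0 0 0" --pt "0 0 0 0 0" --pt "0 0 0 0 0" --pt "0 0 0 0 0" --newtons 30

```text
clock: 5.25
position: [0.5736, 0.1266, 0.0773]
tool_rot: [-3.142, 0.0, 1.945]
force: [-6.9, -1.2, 11.6]
grip_width: 0.0181
finger_force: 29.5
```

Emit:
jog_arm --pt "-0.007 0 0 0.9 0" --pt "-0.007 0 0 0.9 0" --pt "-0.007 0 0 0.9 0" --pt "-0.007 0 0 0.9 0" --pt "-0.007 0 0 0.9 0" --pt "-0.007 0 0 0.9 0" --pt "-0.007 0 0 0.9 0" --pt "-0.007 0 0 0.9 0" --pt "-0.007 0 0 0.9 0" --pt "-0.007 0 0 0.9 0" --pt "-0.007 0 0 0.9 0" --pt "0 0 0 0 0"

```text
clock: 6.45
position: [0.5729, 0.1248, 0.0773]
tool_rot: [-3.141, 0.001, 1.15]
force: [-10.2, -0.3, 14.4]
grip_width: 0.0179
finger_force: 30.0
```

Emit:
jog_arm --pt "-0.007 0 0 0.9 0" --pt "-0.007 0 0 0.9 0" --pt "-0.007 0 0 0.9 0" --pt "-0.007 0 0 0.9 0" --pt "-0.007 0 0 0.9 0" --pt "-0.007 0 0 0.9 0" --pt "-0.007 0 0 0.9 0" --pt "-0.007 0 0 0.9 0" --pt "-0.007 0 0 0.9 0" --pt "-0.007 0 0 0.9 0" --pt "-0.007 0 0 0.9 0" --pt "0 0 0 0.76 0"

```text
clock: 7.65
position: [0.5711, 0.1241, 0.0773]
tool_rot: [-3.14, 0.001, 0.298]
force: [-12.6, 3.7, 16.8]
grip_width: 0.018
finger_force: 30.1
```

Emit:
jog_arm --pt "0 0 0 0 0" --pt "0 0 0 0 0" --pt "0 0 0 0 0"

```text
clock: 7.95
position: [0.571, 0.1241, 0.0773]
tool_rot: [-3.14, 0.001, 0.301]
force: [-12.2, 3.9, 16.1]
grip_width: 0.0178
finger_force: 30.1
```

```bash
python3 - <<'E'
from h import *
o=bot.observe(); print(o)
E
```

```text
{'clock': 7.95, 'qpos': array([-0.25737779,  0.62289863, -0.08113171,  1.80991499,  0.06998812,
        0.71287717, -1.64627284]), 'qd': array([ 0.00152708,  0.00083479, -0.00187594, -0.00050218,  0.00099586,
       -0.0014267 ,  0.00016815]), 'joint_efforts': array([ 3.63904484e+00, -8.67400575e+01,  5.31738952e+00, -3.10253441e+01,
        1.77539874e+00, -3.34394664e+00,  1.89349550e-02]), 'position': array([0.57103807, 0.12405571, 0.07729514]), 'tool_rot': array([-3.14007722e+00,  1.35825707e-03,  3.00889415e-01]), 'force': array([-12.23825453,   3.94513254,  16.06856205]), 'moment': array([ 0.82244776,  2.8252385 , -0.00591593]), 'finger_force': 30.071744180750102, 'grip_width': 0.017763510704501544}
```

Pinched and turned with modest forces. I'll release, rise, and move towards the collar, then check the flat.

Emit:
jog_arm --pt "0 0 0 0 0.3" --pt "0 0 0 0 0.6" --pt "0 0 0 0 0.6" --pt "0 0 0 0 0.6" --pt "0 0 0 0 0.6" --pt "0 0 -0.5 0 0.6" --pt "0 0 -1 0 0.6" --pt "0 0 -1 0 0.6" --pt "0 0 -1 0 0.6" --pt "0 0 -0.5 0 0.6"

```text
clock: 8.95
position: [0.5732, 0.123, 0.2002]
tool_rot: [3.142, -0.004, 0.3]
force: [-0.9, 0.4, -0.6]
grip_width: 0.0509
finger_force: 0.0
```

```bash
python3 - <<'E'
from h import *
print(bot.observe()["position"])
plan([.4667,-.252,.16],1.484,15,1)
E
```

```text
[0.57315035 0.1230386  0.20017023]
[[-0.47, 0.73, 0.09, -0.99, 1.0], [-0.53, 0.69, 0.09, -0.99, 1.0], [-0.58, 0.64, 0.09, -0.99, 1.0], [-0.63, 0.59, 0.09, -0.99, 1.0], [-0.67, 0.54, 0.09, -0.99, 1.0], [-0.72, 0.49, 0.09, -0.99, 1.0], [-0.75, 0.43, 0.09, -0.99, 1.0], [-0.78, 0.37, 0.09, -0.99, 1.0], [-0.81, 0.31, 0.09, -0.99, 1.0], [-0.83, 0.24, 0.09, -0.99, 1.0], [-0.85, 0.17, 0.09, -0.99, 1.0], [-0.86, 0.11, 0.09, -0.99, 1.0], [-0.87, 0.04, 0.09, -0.99, 1.0], [-0.87, -0.03, 0.08, -0.99, 1.0], [-0.86, -0.11, 0.09, -0.99, 1.0]]
```

Emit:
jog_arm --pt "-0.47 0.73 0 -0.99 1" --pt "-0.53 0.69 0 -0.99 1" --pt "-0.58 0.64 0 -0.99 1" --pt "-0.63 0.59 0.1 -0.99 1" --pt "-0.67 0.54 0.1 -0.99 1" --pt "-0.72 0.49 0.1 -0.99 1" --pt "-0.75 0.43 0.1 -0.99 1" --pt "-0.78 0.37 0.1 -0.99 1" --pt "-0.81 0.31 0.1 -0.99 1" --pt "-0.83 0.24 0.1 -0.99 1" --pt "-0.85 0.17 0.1 -0.99 1" --pt "-0.86 0.11 0.1 -0.99 1"

```text
clock: 10.15
position: [0.4871, -0.1782, 0.1704]
tool_rot: [3.141, 0.0, 1.254]
force: [-0.1, -0.6, -0.5]
grip_width: 0.0855
finger_force: 0.0
```

Emit:
jog_arm --pt "-0.87 0.04 0.1 -0.99 1" --pt "-0.87 -0.03 0.1 -0.99 1" --pt "-0.86 -0.11 0.1 -0.99 1" --pt "0 0 0 0 1" --pt "0 0 0 0 1"

```text
clock: 10.65
position: [0.4657, -0.2526, 0.1612]
tool_rot: [3.141, 0.0, 1.486]
force: [0.7, 0.3, -0.1]
grip_width: 0.0859
finger_force: 0.0
```

```bash
python3 - <<'E'
from h import *
o=bot.observe();print(o["position"],o["tool_rot"]); plan([.4667,-.252,.03],1.484,5,1)
t=Cam("top");g=t.im.max(2).astype(np.float32)
k=8;M=np.float32([[1/k,0,262],[0,1/k,216]]);G=cv2.warpAffine(g,M,(24*k,24*k),flags=cv2.INTER_CUBIC|cv2.WARP_INVERSE_MAP)
c=max(cv2.findContours((G>95).astype('uint8'),0,1)[0],key=cv2.contourArea)
P=np.array([t.at(p[0]/k+[262,216],.12)[:2] for p in c]); print("shaft rect",cv2.minAreaRect((P*1e4).astype(np.float32)))
cv2.imwrite("pics/turned.png",np.clip(np.hstack([t.crop(205,195,115,90,3.4),Cam("side").crop(235,225,100,90,3.4)])*1.5,0,255).astype('uint8'))
E
```

```text
[ 0.46571    -0.25260041  0.16115002] [3.14110866e+00 2.14879393e-04 1.48586121e+00]
[[0.0, 0.01, 0.87, 0.0, 1.0], [0.01, 0.01, 0.88, 0.0, 1.0], [0.0, 0.0, 0.87, 0.0, 1.0], [0.01, 0.01, 0.88, 0.0, 1.0], [0.0, 0.0, 0.87, 0.0, 1.0]]
shaft rect ((5703.9873046875, 1233.8817138671875), (220.44830322265625, 189.29722595214844), 5.884146213531494)
```

View pics/turned.png

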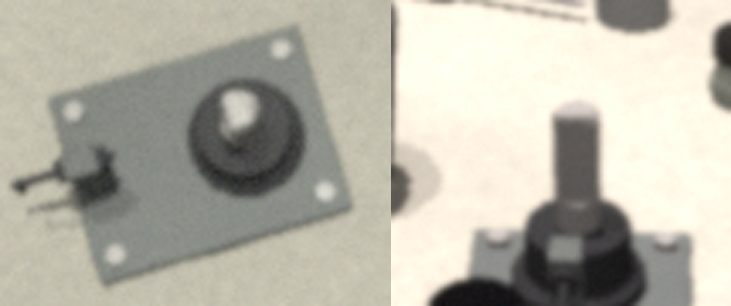

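The picture shows the shaft's ledge facing the guide side in both views, so the turn worked. Now down onto the collar.

Emit:
jog_arm --pt "0 0.01 0.87 0 1" --pt "0.01 0.01 0.88 0 1" --pt "0 0 0.87 0 1" --pt "0.01 0.01 0.88 0 1" --pt "0 0 0.87 0 1" --pt "0 0 0.43 0 1" --pt "0 0 0.43 0 1" --pt "0 0 0 0 1"

```text
clock: 11.55
position: [0.4666, -0.2511, 0.0028]
tool_rot: [-3.14, -0.0, 1.488]
force: [0.8, 0.6, 1.6]
grip_width: 0.0858
finger_force: 0.0
```

Emit:
jog_arm --pt "0 0 0 0 0.7" --pt "0 0 0 0 0.5" --pt "0 0 0 0 0.3" --pt "0 0 0 0 0.3" --pt "0 0 0 0 0.3" --pt "0 0 0 0 0.3" --pt "0 0 0 0 0.3" --newtons 40

```text
clock: 12.25
position: [0.4676, -0.2522, 0.0049]
tool_rot: [3.139, 0.001, 1.488]
force: [-1.4, 0.7, 20.6]
grip_width: 0.0256
finger_force: 10.2
```

The width reads 25 mm where the collar is 50 mm, so I need to look.

```bash
python3 - <<'E'
from h import *
t=Cam("top");s=Cam("side")
print(bot.observe()["force"],t.px([.467,-.252,.02]),s.px([.467,-.252,.02]))
a=t.crop(400,236,110,90,3.6);b=s.crop(340,170,110,90,3.6)
cv2.imwrite("pics/g1.png",np.clip(np.hstack([a,b])*1.5,0,255).astype('uint8'))
E
```

```text
[-1.91711547  0.58558306 20.54125989] [[459.39707719 285.2539458 ]] [[389.23835838 220.70817051]]
```

View pics/g1.png

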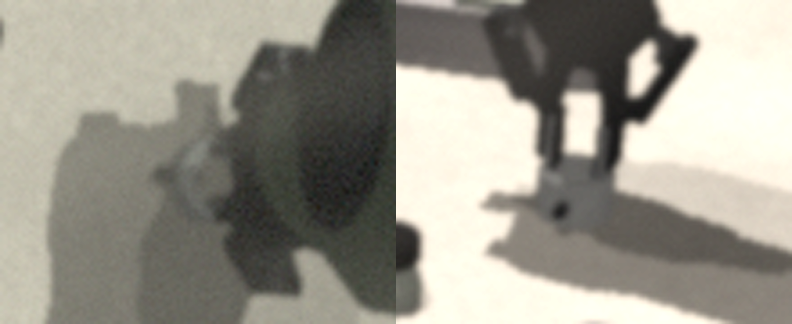

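The fingers seem to be standing on top of the collar (tips at side px v≈217, which is z≈0.03) although the TCP reads z≈0.005. The collar itself has not moved. I'll rise and measure where the fingertips really are.

Emit:
jog_arm --pt "0 0 -0.2 0 0.3" --pt "0 0 -0.6 0 0.3" --pt "0 0 -0.8 0 0.3" --pt "0 0 -0.8 0 0.3" --pt "0 0 0 0 0.3" --pt "0 0 0 0 0.3"

```text
clock: 12.95
position: [0.4669, -0.2519, 0.076]
tool_rot: [3.141, 0.0, 1.488]
force: [-0.3, 0.5, -0.8]
grip_width: 0.0258
finger_force: 0.0
```

```bash
python3 - <<'E'
from h import *
np.set_printoptions(linewidth=260)
t=Cam("top");s=Cam("side");o=bot.observe();p=o["position"];print(p,o["force"],o["grip_width"])
y=o["tool_rot"][2];ty=np.array([np.sin(y),-np.cos(y),0])
for w in(-.02,.02): print(w,[s.px(p+ty*w+[0,0,h])[0].round(1).tolist() for h in(0,.01,.02,.03)])
print("collar",s.px([.4665,-.2525,.03]))
g=s.im.max(2).astype(int); print("cols 374..406, rows 176..236 step2"); print(g[176:236:2,374:406])
E
```

```text
[ 0.46636832 -0.25155058  0.07498381] [ 0.80064709  0.09566558 -0.28471452] 0.025807673267437905
-0.02 [[400.0, 200.9], [400.4, 196.8], [400.8, 192.7], [401.2, 188.6]]
0.02 [[382.9, 197.6], [383.2, 193.6], [383.5, 189.5], [383.8, 185.4]]
collar [[389.84277204 216.78231732]]
cols 374..406, rows 176..236 step2
[[ 73  76  77  81  85  88  83  72  55  50  55  58  55  46  48  71 105 128 135 140 141 139 128 103  77  60  54  50  44  38  37  45]
 [ 70  69  69  69  70  70  67  58  48  49  56  59  54  46  46  54  70  81  91  96  98  95  88  73  59  56  59  55  45  38  36  53]
 [ 72  71  71  71  71  70  66  58  48  50  58  59  51  45  44  54  64  68  69  69  68  67  64  59  57  58  59  54  42  38  39  65]
 [ 72  72  73  74  72  72  67  57  48  50  57  58  52  43  46  56  67  70  70  70  67  65  63  58  55  57  58  49  40  35  40  74]
 [ 72  72  71  72  72  70  68  60  53  53  59  56  48  44  48  58  67  70  71  70  69  66  62  57  52  57  56  47  38  34  44  86]
 [ 71  71  71  72  72  70  72  69  66  65  61  57  46  46  54  63  69  71  70  69  67  65  62  56  53  57  56  46  38  44  76 121]
 [ 7
[... 2440 characters left out ...]
 68  67  67  66  67  77  91  97 102 107 120]
 [118 123 123 114  95  76  69  69  69  65  56  47  45  51  62  69  70  70  71  72  69  67  67  65  65  63  63  66  67  67  67  71]
 [ 93  92  92  89  82  73  68  67  62  49  35  26  29  41  58  67  71  70  71  68  68  69  66  64  63  62  63  65  64  67  65  65]
 [105  96  94  92  89  86  79  74  66  54  42  40  46  59  65  69  70  68  68  67  68  66  64  64  63  64  65  66  65  65  64  65]
 [125 101  93  93  93  92  90  88  85  80  72  65  67  71  72  73  69  67  67  67  67  67  65  66  65  65  65  66  66  66  66  67]
 [115  97  94  91  92  92  92  93  91  88  81  74  70  74  78  83  85  85  85  84  83  83  83  80  75  70  67  66  65  65  64  64]]
```

```bash
python3 - <<'E'
from h import *
np.set_printoptions(linewidth=260)
s=Cam("side");p=np.array([.2574,-.5692,.2058]);y=.4248;ty=np.array([np.sin(y),-np.cos(y),0])
for w in(-.05,.05): print(w,[s.px(p+ty*w+[0,0,h])[0].round(1).tolist() for h in(0,.013,.025,.04)])
g=cv2.imread("pics/side0.png").max(2).astype(int); print("rows 76..116 cols 494..534");print(g[76:116:2,494:534])
E
```

```text
-0.05 [[512.1, 118.4], [513.1, 113.1], [514.1, 108.2], [515.2, 102.1]]
0.05 [[496.7, 106.0], [497.5, 101.0], [498.3, 96.3], [499.4, 90.5]]
rows 76..116 cols 494..534
[[109 106 104  92  71  46  28  20  19  17  18  23  40  64  87  92  72  43  23  15  14  16  15  15  14  14  15  14  15  19  32  45  38  21  19  44  80 100 107 109]
 [109 107 106  95  70  42  23  19  19  18  18  20  34  60  89 102  99  85  59  33  19  17  23  27  24  17  14  14  14  18  31  38  32  20  20  50  85 103 109 108]
 [108 109 104  88  61  34  20  16  19  18  17  22  41  72  97 107 107 103  83  55  26  18  18  21  19  15  13  13  13  12  16  20  17  15  28  60  89 105 108 110]
 [108 109 101  78  50  27  20  17  18  18  18  24  52  84 104 108 110 108  97  66  34  16  16  15  14  13  14  11  15  13  12  11  14  16  36  68  94 106 110 109]
 [108 107  96  72  42  24  19  17  17  17  19  32  61  90 106 110 109 109  99  71  39  18  13  14  13  14  12  13  12  13  16  18  23  32  55  82 101 108 110 109]
 [ 79  77  70  51  30  22  17  18  17  18  21  41  72  93 101 104 105 104  96  72  45  27  19  13  11  10  12  14  29  
[... 1626 characters left out ...]
49  49  49  50  49  50  50  49  51  56  70  92]
 [ 58  56  55  56  54  56  56  57  56  57  57  57  58  56  57  55  55  55  55  56  56  55  56  55  55  54  54  54  53  52  52  51  52  52  51  50  53  59  75  96]
 [ 57  57  56  55  56  55  56  58  58  58  57  56  57  57  56  55  54  55  55  55  56  57  57  56  56  55  54  54  53  53  53  53  53  54  53  53  55  66  83  98]
 [ 56  57  56  55  56  57  57  58  58  57  58  57  56  57  55  55  55  56  56  55  57  56  55  56  56  56  55  52  53  52  53  53  52  54  54  55  57  70  90 103]
 [ 56  56  56  54  56  56  57  57  58  57  58  56  57  56  55  54  55  55  56  57  55  56  54  56  56  55  54  54  54  53  54  53  53  53  54  56  63  80  97 107]]
```

Both images show the real fingertips about 25 mm behind the reported TCP when nearly shut and about 40 mm when open. The first grasp was therefore too high, so I repeat it about 27 mm lower.

Emit:
jog_arm --pt "0 0 0 0 1" --pt "0 0 0 0 1" --pt "0 0 0 0 1" --pt "0 0 0 0 1" --pt "0 0 0.8 0 1" --pt "0 0 0.8 0 1" --pt "0 0 0.8 0 1" --pt "0 0 0.4 0 1" --pt "0 0 0.2 0 1" --pt "0 0 0.2 0 1" --pt "0 0 0 0 1"

```text
clock: 14.2
position: [0.4668, -0.2517, -0.0205]
tool_rot: [3.142, 0.0, 1.488]
force: [0.7, 0.1, 0.6]
grip_width: 0.0853
finger_force: 0.0
```

Emit:
jog_arm --pt "0 0 0 0 0.75" --pt "0 0 0 0 0.5" --pt "0 0 0 0 0.4" --pt "0 0 0 0 0.4" --pt "0 0 0 0 0.4" --pt "0 0 0 0 0.4"

```text
clock: 14.8
position: [0.467, -0.2519, -0.0197]
tool_rot: [3.141, 0.0, 1.488]
force: [-2.5, 1.6, 11.6]
grip_width: 0.0479
finger_force: 40.0
```

Grasped the collar: width 48 mm at 40 N, and that gauge reads about 1 mm low. Lifting.

Emit:
jog_arm --pt "0 0 -0.3 0 0.4" --pt "0 0 -0.8 0 0.4" --pt "0 0 -1 0 0.4" --pt "0 0 -1 0 0.4" --pt "0 0 -1 0 0.4" --pt "0 0 -0.9 0 0.4" --pt "0 0 0 0 0.4" --pt "0 0 0 0 0.4"

```text
clock: 15.6
position: [0.4668, -0.2519, 0.1302]
tool_rot: [3.141, 0.001, 1.488]
force: [-0.4, -0.6, -2.0]
grip_width: 0.0482
finger_force: 42.5
```

```bash
python3 - <<'E'
from h import *
o=bot.observe();print(o["position"],o["force"],o["grip_width"]); plan([.5709,.1265,.135],1.871,15,0.4)
E
```

```text
[ 0.4667674  -0.25188012  0.13018247] [-0.41078365 -0.63067576 -2.03325879] 0.04818897711741452
[[0.86, 0.16, -0.01, -0.32, 0.4], [0.85, 0.18, -0.01, -0.32, 0.4], [0.85, 0.2, -0.01, -0.32, 0.4], [0.84, 0.23, -0.01, -0.32, 0.4], [0.84, 0.25, -0.01, -0.32, 0.4], [0.83, 0.27, -0.01, -0.32, 0.4], [0.82, 0.29, -0.01, -0.32, 0.4], [0.81, 0.31, -0.01, -0.32, 0.4], [0.81, 0.33, -0.01, -0.32, 0.4], [0.8, 0.35, -0.01, -0.32, 0.4], [0.79, 0.37, -0.01, -0.32, 0.4], [0.78, 0.4, -0.01, -0.32, 0.4], [0.77, 0.41, -0.01, -0.32, 0.4], [0.75, 0.43, -0.02, -0.32, 0.4], [0.74, 0.46, -0.01, -0.32, 0.4]]
```

Emit:
jog_arm --pt "0.4 0.08 0 -0.32 0.4" --pt "0.85 0.18 0 -0.32 0.4" --pt "0.85 0.2 0 -0.32 0.4" --pt "0.84 0.23 0 -0.32 0.4" --pt "0.84 0.25 0 -0.32 0.4" --pt "0.83 0.27 0 -0.32 0.4" --pt "0.82 0.29 0 -0.32 0.4" --pt "0.81 0.31 0 -0.32 0.4" --pt "0.81 0.33 0 -0.32 0.4" --pt "0.8 0.35 0 -0.32 0.4" --pt "0.79 0.37 0 -0.32 0.4" --pt "0.78 0.4 0 -0.32 0.4"

```text
clock: 16.8
position: [0.5457, 0.0397, 0.1285]
tool_rot: [-3.14, -0.001, 1.798]
force: [-0.5, -0.3, -1.3]
grip_width: 0.0479
finger_force: 42.4
```

```bash
python3 - <<'E'
from h import *
plan([.5709,.1265,.135],1.871,5,0.4)
E
```

```text
[[0.53, 0.29, -0.04, -0.18, 0.4], [0.52, 0.3, -0.04, -0.18, 0.4], [0.52, 0.31, -0.05, -0.18, 0.4], [0.51, 0.32, -0.04, -0.18, 0.4], [0.51, 0.33, -0.05, -0.18, 0.4]]
```

Emit:
jog_arm --pt "0.53 0.29 0 -0.18 0.4" --pt "0.52 0.3 0 -0.18 0.4" --pt "0.52 0.31 0 -0.18 0.4" --pt "0.51 0.32 0 -0.18 0.4" --pt "0.51 0.33 0 -0.18 0.4" --pt "0 0 0 0 0.4" --pt "0 0 0 0 0.4"

```text
clock: 17.5
position: [0.572, 0.1249, 0.1293]
tool_rot: [-3.141, 0.0, 1.868]
force: [-0.3, 0.0, -1.5]
grip_width: 0.0481
finger_force: 42.4
```

```bash
python3 - <<'E'
from h import *
t=Cam("top");s=Cam("side");o=bot.observe();print(o["position"],o["tool_rot"],o["force"])
A=np.array([.5709,.1265,0]);n=np.array([np.cos(np.radians(107.2)),np.sin(np.radians(107.2)),0])
for nm,P in(("axis top",A+[0,0,.12]),("collar top c",A+[0,0,.18]),("screw pred",A+.034*n+[0,0,.165]),("guide",A+.078*n+[0,0,.09])): print(nm,t.px(P)[0].round(1),s.px(P)[0].round(1))
a=t.crop(200,190,110,80,3.6);b=s.crop(240,215,110,80,3.6)
cv2.imwrite("pics/g2.png",np.clip(np.hstack([a,b])*1.7,0,255).astype('uint8'))
E
```

```text
[0.5719102  0.12388556 0.12942861] [-3.14122190e+00  4.49409176e-04  1.86636780e+00] [-0.21005835  0.70937285 -1.637644  ]
axis top [273.5 226.4] [288.5 257.1]
collar top c [271.6 220.7] [288.2 226.4]
screw pred [253.8 227.7] [287.1 244.5]
guide [235.4 240.6] [285.9 298. ]
```

View pics/g2.png

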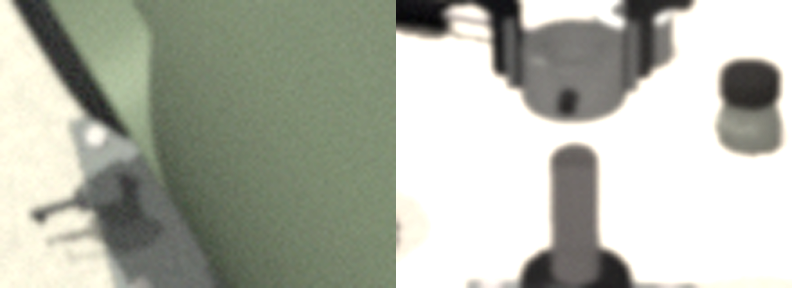

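The side view shows the collar level in the fingers, centred about u=289.6, above the shaft (u≈289.4), with the dark screw head at about (287.8,243.3). I'll refine these numerically.

```bash
cat > ck.py <<'E'
from h import *
def edges(row,x0,th):
    b=np.where(row<th)[0]; i,j=b[0],b[-1]
    f=lambda a,c:(th-row[a])/(row[c]-row[a])
    return x0+i-1+f(i-1,i), x0+j+f(j,j+1)
ps=[];
for i in range(6):
    s=Cam("side"); o=bot.observe(); ps.append(np.r_[o["position"],o["tool_rot"][2],o["force"]])
print("mean",np.mean(ps,0).round(4)); p=np.mean(ps,0)
g=s.im.max(2).astype(float)
A=np.array([.5709,.1265,0]);n=np.array([np.cos(np.radians(107.2)),np.sin(np.radians(107.2)),0])
zc=p[2]+.020
E
python3 - <<'E'
from ck import *
np.set_printoptions(linewidth=260)
sh=[np.mean(edges(g[v,276:304],276,115)) for v in range(263,280,2)]; print("shaft mids",np.round(sh,2),[s.px(A+[0,0,z])[0].round(2).tolist() for z in(.115,.09)])
for v in range(225,248,2): 
    print(v,g[v,270:310].astype(int))
for v in(243,244,245): print("collar",v,edges(g[v,272:310],272,115))
w=g[236:252,278:298]; m=np.clip(50-w,0,None); 
print("screw",(m.sum(0)@np.arange(278,298))/m.sum(),(m.sum(1)@np.arange(236,252))/m.sum())
C=np.array([p[0],p[1],0])
for a in(100,103,105,107,109,112):
    r=np.radians(a);print(a,s.px(C+[.034*np.cos(r),.034*np.sin(r),zc+.015])[0].round(2))
print("C",s.px(C+[0,0,zc])[0],"bottom front",s.px(C+[-.009,.0233,zc])[0],"bottom rows",[ (c,g[240:256,c].astype(int).tolist()) for c in(284,292)])
E
```

```text
mean [ 0.572   0.124   0.1295  1.8664 -0.1034 -0.3022 -1.0354]
shaft mids [289.07 289.1  289.1  289.1  289.09 289.06 289.09 289.18 289.28] [[288.51, 259.62], [288.63, 271.82]]
225 [46 55 51 39 35 51 63 67 67 67 66 68 68 68 71 70 73 73 73 74 74 73 73 72 71 71 70 70 69 71 69 69 65 54 54 61 58 46 34 29]
227 [44 55 53 41 43 56 66 68 69 67 67 65 67 68 69 71 73 73 74 74 73 74 73 72 69 71 69 69 69 72 71 69 64 55 56 61 58 46 34 30]
229 [45 55 54 43 48 61 68 70 69 70 69 69 69 69 70 72 73 74 75 74 75 74 72 74 72 71 69 71 72 72 72 72 65 54 56 61 58 47 35 31]
231 [46 55 52 43 44 57 69 78 80 81 78 72 70 69 69 70 70 70 72 72 72 72 71 72 70 72 72 73 74 73 74 71 64 55 57 61 58 48 34 29]
233 [42 53 52 44 44 56 68 75 76 77 78 76 73 73 72 75 74 73 75 74 75 73 73 73 73 73 74 74 76 74 73 71 63 56 57 62 58 46 35 34]
235 [74 63 54 43 43 56 66 72 75 75 75 76 73 74 74 75 76 75 76 76 77 75 76 75 75 76 75 76 75 75 73 71 64 56 58 62 60 50 45 59]
237 [136  91  63  47  45  56  67  73  75  76  77  76  76  76  75  74  73  75  73  73  75  76  77  76  76  77  76  77  74  75  73  71  64  56  56  65  83 114 140 156]
23
[... 737 characters left out ...]
3  74  77  79  82  84  89  93 100 112 126 139 155 170 181 185 187 187 187 188 188 188 187]
collar 243 (np.float64(275.4594594594595), np.float64(302.219512195122))
collar 244 (np.float64(276.1111111111111), np.float64(301.59375))
collar 245 (np.float64(277.2173913043478), np.float64(300.5))
screw 287.2396449704142 242.81656804733728
100 [284.39 243.79]
103 [285.47 243.87]
105 [286.19 243.9 ]
107 [286.92 243.93]
109 [287.65 243.94]
112 [288.74 243.93]
C [288.28330478 241.44724744] bottom front [288.43813138 249.00024896] bottom rows [(284, [72, 69, 66, 65, 64, 68, 72, 86, 124, 165, 184, 190, 192, 192, 186, 165]), (292, [76, 76, 76, 76, 77, 77, 77, 84, 118, 161, 183, 188, 189, 185, 163, 118])]
```

Emit:
jog_arm --pt "0.075 -0.015 0 -0.17 0.4" --pt "0 0 0.4 0 0.4" --pt "0 0 0.3 0 0.4" --pt "0 0 0 0 0.4" --pt "0 0 0 0 0.4"

```text
clock: 18.4
position: [0.5706, 0.1266, 0.108]
tool_rot: [-3.141, -0.0, 1.881]
force: [0.4, 0.0, -1.3]
grip_width: 0.0479
finger_force: 42.4
```

```bash
python3 - <<'E'
from ck import *
print("shaft/collar col 289 rows",[(v,int(g[v,289])) for v in range(246,268)])
r=lambda d,z:s.px(A-d*n+[0,0,z])[0].round(2).tolist()
print("pred shaft top rear bevel/edge",r(.0105,.12),r(.012,.117),"front",r(-.007,.12))
C=np.array([p[0],p[1],0]);print("pred collar bottom front",s.px(C+n*.025+[0,0,zc])[0])
# bearing/ledge: ledge front edge z=.07 and screw blob
w=g[236:262,278:298]; m=np.clip(50-w,0,None);print("screw",(m.sum(0)@np.arange(278,298))/m.sum(),(m.sum(1)@np.arange(236,262))/m.sum(),"pred",s.px(C+n*.034+[0,0,zc+.015])[0])
g0=cv2.imread("pics/side0.png").max(2).astype(int); print("before col 288",[(v,int(g0[v,288])) for v in range(250,266)])
E
```

```text
mean [ 0.571   0.1266  0.1087  1.8807 -0.1217 -0.3539 -0.9908]
shaft/collar col 289 rows [(246, 78), (247, 78), (248, 76), (249, 76), (250, 72), (251, 57), (252, 45), (253, 38), (254, 33), (255, 33), (256, 37), (257, 46), (258, 61), (259, 71), (260, 71), (261, 69), (262, 67), (263, 68), (264, 67), (265, 68), (266, 67), (267, 68)]
pred shaft top rear bevel/edge [288.84, 253.97] [288.9, 254.99] front [288.25, 259.3]
pred collar bottom front [287.51966833 260.59336576]
screw 287.6656050955414 254.63694267515925 pred [287.11286676 255.74712828]
before col 288 [(250, 170), (251, 170), (252, 171), (253, 167), (254, 155), (255, 144), (256, 141), (257, 140), (258, 141), (259, 139), (260, 130), (261, 104), (262, 77), (263, 63), (264, 61), (265, 60)]
```

Alignment agrees with prediction within about 1 mm. Lowering gently while watching the force.

Emit:
jog_arm --pt "0 0 0.2 0 0.4" --pt "0 0 0.1 0 0.4" --pt "0 0 0.1 0 0.4" --pt "0 0 0.1 0 0.4" --pt "0 0 0 0 0.4"

```text
clock: 19.2
position: [0.5706, 0.1265, 0.093]
tool_rot: [-3.141, -0.0, 1.881]
force: [0.4, -0.4, -1.5]
grip_width: 0.0477
finger_force: 42.4
```

Emit:
jog_arm --pt "0 0 0.1 0 0.4" --pt "0 0 0.1 0 0.4" --pt "0 0 0.1 0 0.4" --pt "0 0 0.1 0 0.4" --pt "0 0 0 0 0.4"

```text
clock: 19.7
position: [0.5706, 0.1265, 0.081]
tool_rot: [-3.141, -0.0, 1.881]
force: [-0.4, -0.1, -1.8]
grip_width: 0.048
finger_force: 42.4
```

Emit:
jog_arm --pt "0 0 0.15 0 0.4" --pt "0 0 0.2 0 0.4" --pt "0 0 0.2 0 0.4" --pt "0 0 0.2 0 0.4" --pt "0 0 0.1 0 0.4" --pt "0 0 0 0 0.4" --pt "0 0 0 0 0.4"

```text
clock: 20.4
position: [0.5709, 0.1266, 0.056]
tool_rot: [3.142, -0.0, 1.881]
force: [-0.7, -0.0, -1.0]
grip_width: 0.0479
finger_force: 42.4
```

```bash
python3 - <<'E'
from ck import *
np.set_printoptions(linewidth=260)
o=bot.observe();print(o["tool_rot"],o["moment"])
C=np.array([p[0],p[1],0])
print("pred screw",s.px(C+n*.034+[0,0,zc+.015])[0],"collar bottom c",s.px(C+[0,0,zc])[0])
w=g[262:292,278:298]; m=np.clip(50-w,0,None);print("screw",(m.sum(0)@np.arange(278,298))/m.sum(),(m.sum(1)@np.arange(262,292))/m.sum())
cv2.imwrite("pics/fin.png",np.clip(np.hstack([s.crop(250,225,80,90,5),Cam("top").crop(205,195,80,90,5)])*1.6,0,255).astype('uint8'))
E
```

```text
mean [ 0.571   0.1266  0.0562  1.8807 -0.441   0.1213 -0.9983]
[3.14131566e+00 2.02921705e-05 1.88079025e+00] [-0.01484386 -0.02267451  0.01496432]
pred screw [287.40753906 282.23418783] collar bottom c [288.63941173 278.44916606]
screw 284.84708063021316 286.4569045412419
```

View pics/fin.png

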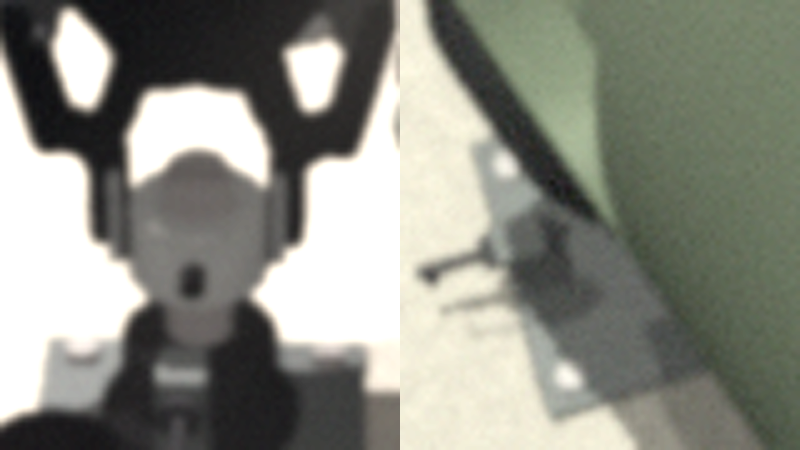

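The final view shows the collar level on the shaft, with the screw at (288.3,281) in line with the post at (286.4,300). Contact force is about zero. One small height trim, then hand in.

Emit:
jog_arm --pt "0 0 0.03 0 0.4" --pt "0 0 0 0 0.4" --pt "0 0 0 0 0.4"

```text
clock: 21.05
position: [0.5708, 0.1266, 0.0551]
tool_rot: [-3.142, -0.0, 1.881]
force: [-0.3, 0.6, -1.9]
grip_width: 0.0481
finger_force: 42.4
```

```bash
python3 - <<'E'
from h import *
o=bot.observe();print(o["position"],o["force"]);print(bot.job_done())
E
```

```text
[0.57082061 0.12655479 0.05508786] [-0.31550032  0.63487742 -1.9331217 ]
the job is handed in; nothing more can be done
None
```

The job is handed in after about 21 s: the flat faces the guide, and the collar is held level on the shaft, screw on the flat and in line with the guide at its height within about 1 mm and 1° by my measurements, with almost no contact force; a first grasp closed too high and pressed on the collar's top with about 20 N without moving it, and no verdict was returned.

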